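# Change over the twin fuming cabinet: shut one sash, raise the other

## Task

Both sashes of the clear twin-bay fuming cabinet have been left half open. Slide the sash of the bay that holds the red-handled screwdriver fully down so that fuming can start, and raise the sash of the other bay (the one with the green mug) until its blue handle is level with the yellow bands on the guide posts, so that this bay can air.

Things in the scene. Friction and masses are not known exactly. Their poses are not given: they have to be found in the camera images.
- cabinet: Fixed clear fuming cabinet, 520 wide (y), 260 deep (x), roof 162 mm high. Origin: centre of underside, on the table; x points to the rear, away from the sash side, y to the robot's left, z up. Bay centres at y = +120 (left) and -120 (right). Sashes slide vertically at x = -128 between 3 guide posts (309 high, y = -240, 0, 240); each post has a yellow band centred 285 mm above the table.
- left_handle (a point): Centre of the blue bar on top of the left sash (y = +120): 100 mm long along cabinet y, 14 thick along x, 20 tall, on 2 stems, 28 mm free below it, nothing above: pinch it from above across its thickness. Centre height: 195 mm shut, 285 level with the bands, 315 at the upper stop. The 0.4 kg sash is counterbalanced, stays where left, moves with 4 to 8 N. Axes as the cabinet's.
- right_handle (a point): The same point on the right bay's sash (y = -120 mm of the cabinet), which is just like the left one.
- driver_mid (a point): Middle of the screwdriver (red handle, steel blade, 170 mm long) lying on the floor of one bay, roughly along the cabinet's y and within 45 mm of that bay's centre; x runs from its handle to its tip. The other bay holds a green mug, 85 mm tall. Neither needs to be touched.

How it is judged:
By the outcome, as a careful person would: the job done as asked, in the order asked, and still so for the second after the job is handed in, with the robot touching nothing.
It also fails if it takes over 48 s, if anything falls off the work surface, if the arm or the gripper's body presses on something with over 40 N, if the wrist force passes 120 N, or if a joint passes its speed limit or range.

## Robot

A 6-joint arm with a two-finger parallel gripper is mounted at the origin on the work surface. World frame = base frame: x ahead of the robot, y to its left, z up, the work surface at z = 0. Lengths are in m, angles in rad, forces in N, time in s.
With the tool pointing down it reaches from about 0.35 to 0.775 m from the base axis. Payload 5.5 kg.
Tool frame: the origin (TCP) lies midway between the tips of the shut fingers; the grasp point (between the pads) lies 19 mm behind it; x points along the fingers, y is the direction in which the jaws open and shut, and the axes are right-handed (so a half turn about x gives the same grasp; the last joint's range is limited). The gripper opens to 85 mm and grips with 20 to 120 N. Pads are 22 mm wide; open, the fingers measure 114 mm over their backs; the gripper's body (76 mm by 85 mm) begins 54 mm behind the grasp point. The pads swing forward as they close: fully open they stand 13 mm farther back than shut.
Start: joints at [1.172, 0.313, 0.046, 1.304, 0, 1.431], TCP at [0.147, 0.556, 0.231] pointing down, gripper open.
Joint ranges: [-2.76, 2.76], [-0.86, 1.69], [-1.03, 1.26], [-2.2, 2.34], [-1.47, 1.5], [-3.14, 3.14]. Speed limits (rad/s): [2.57, 2.57, 3.14, 3.14, 3.14, 3.14].

## Interface

Orientations are given as a unit quaternion [w, x, y, z].
In Python, from workcell import env, optics, order, models gives the robot as it stands. The module is installed in compiled form; this text tells all that it offers.
- The arm moves only by the tool servo_tool, never from a script. Its argument "moves" is a list of rows, each a list of 5 numbers: the shift along the tool's x, y, z in cm, then the turn about the tool's x in rad, then the closure, from -1 (fully open) to 1 (shut). A call has exactly 10 rows; each row shifts and turns the commanded pose from where the row before left it, along the tool's axes as they then stand; what a row does not reach is not made up. A row lasts 1/8 s, in which the tool goes at most 62.5 mm and 10.7 degrees, less where a joint would pass 70% of its speed; a pose out of reach is approached as far as the arm can. A call is refused whole if a number of a shift passes 6.25 or a number of a turn 0.188, either way. A call with a gripper value outside its range is refused whole. The fingers move at their own pace and stop on an object; "grip_force" is the grip in N (left out, the last holds). Time passes only in rows, so rows that do not move let the fingers close, or fill a call up. It gives the time, the measured TCP pose, the force and the opening at its end, in the units of the state.
- env.get_state(): the state, without advancing time (a new reading comes with each control period).
- optics.read_camera(name): name is "scene" or "top" or "wrist"; returns a dict with "pixels" (480x640x3 uint8, blue, green, red), "vertical_fov" (degrees; the focal length in pixels is half the picture's height over the tangent of half this angle, whatever the lens; pixels are square), "cx", "cy" (the principal point, pixels), "extrinsics" (4x4, takes a point from world to camera coordinates). Camera axes: x right, y up, looking along -z (the intrinsics and any distortion apply to the point x, -y, -z); pixel columns grow to the right and rows downward; lengths in m; the calibration is good to about 2 mm. A picture is of the moment at which its call begins. There is no depth.
- order.hand_in(): hands the job in, once; it reports no verdict.
Trained networks look in a picture, given as the dict that the camera call returned (one of the last four; its "shot" number tells which), for a name from the list of things; names that differ only in an ending like _2 or _b are one class to them, and where a whole thing is asked for, a point or a joint stands for the part that bears it (a point fixed in the world has none). Each returns a list of dicts, best first, with "conf" (0 to 1); they miss things now and then, are a little off and sometimes report something else, mostly with a low value. They report only what shows in the picture. A call takes as long as a camera call.
- models.outline_of(name, picture): "pixels" (480x640 bool, what is visible of it) and "location" ([column, row] in pixels, amid what is visible of it).
- models.pinpoint(name, picture): "location" ([column, row] in pixels: a listed point, or the origin of a listed thing).
The state is a dict: "clock": time; "joint_pos": joint angles; "qvel": joint speeds; "tau": joint torques, N m; "tcp_pos": TCP position; "orientation": TCP orientation; "wrist_force": force on the tool from outside, world axes, zero at the start; "ft_torque": the same for the moment, N m; "finger_gap": finger opening in m.
Only numpy, scipy, OpenCV 4.12 (cv2) and the standard library are available. Lean on these libraries where they do the work, as an engineer would, in place of code of your own. Each camera call takes 0.05 s, during which the arm holds its last target.

## Working session

There is one attempt and no reset: what is moved stays moved. The work goes in short steps, Python scripts to look and compute and a tool call to move; the robot and the scene stay as the last step left them, time stands still between calls to the robot, and variables do not carry over. Pictures are saved under pics/ and viewed, and the job is handed in when it is done.

Besides the shell and the picture viewer there is one more tool, called as name([rows], argument=value, ...), one row to a line, values as JSON. servo_tool: Moves the arm, as the interface text tells. Its arguments: {"type":"object","properties":{"moves":{"type":"array"},"grip_force":{"type":"number"}},"required":["moves"]}

```bash
mkdir -p pics; cat > h.py <<'E'
import numpy as np, cv2
from workcell import env, optics, order, models
def shot(n,tag):
    p=optics.read_camera(n); cv2.imwrite(f'pics/{tag}.png',p['pixels']); return p
def proj(p,X):
    E=np.array(p['extrinsics']); f=240/np.tan(np.radians(p['vertical_fov'])/2)
    c=E[:3,:3]@np.array(X)+E[:3,3]; return np.array([p['cx']+f*c[0]/-c[2],p['cy']-f*c[1]/-c[2]])
E
python3 - <<'E'
from h import *
s=env.get_state(); print({k:np.round(v,3) for k,v in s.items()})
for n in ['scene','top','wrist']:
    p=shot(n,n+'0'); print(n,p.keys(),p['vertical_fov'],p['cx'],p['cy'],np.round(p['extrinsics'],4).tolist())
    for o in ['cabinet','left_handle','right_handle','driver_mid']:
        print(o,[(np.round(r['location'],1),round(r['conf'],2)) for r in models.pinpoint(o,p)][:4])
E
```

```text
{'clock': np.float64(0.0), 'joint_pos': array([1.172, 0.314, 0.045, 1.304, 0.   , 1.431]), 'qvel': array([-0.   , -0.001, -0.   , -0.   ,  0.001,  0.001]), 'tau': array([-1.0000e-03, -4.8063e+01,  2.9853e+01,  1.9000e-02, -0.0000e+00,
       -0.0000e+00]), 'tcp_pos': array([0.147, 0.555, 0.23 ]), 'orientation': array([ 0.701,  0.091,  0.701, -0.092]), 'wrist_force': array([-0.674,  0.455, -0.028]), 'ft_torque': array([-0.024,  0.026,  0.005]), 'finger_gap': np.float64(0.086)}
scene dict_keys(['pixels', 'vertical_fov', 'cx', 'cy', 'extrinsics', 'shot']) 43.055633170991634 321.06942300879774 247.28995575899648 [[0.9121, -0.4099, 0.0065, -0.5587], [0.388, 0.8683, 0.3091, -0.3002], [-0.1323, -0.2795, 0.951, -1.0312], [0.0, 0.0, 0.0, 1.0]]
cabinet [(array([359.9, 304.5]), 0.79)]
left_handle [(array([253.8, 252.1]), 0.66)]
right_handle [(array([351.7, 389.7]), 0.94)]
driver_mid []
top dict_keys(['pixels', 'vertical_fov', 'cx', 'cy', 'extrinsics', 'shot']) 52.875537385011555 317.6048670326577 242.52591968126228 [[0.0059, -0.9996, 0.0293, -0.0005], [0.9947, 0.0089, 0.102, -0.6424], [-0.1022, 0.0285, 0.9944, -0.7696], [0.0, 0.0, 0.0, 1.0]]
cabinet [(array([360.2, 237.8]), 0.71)]
left_handle [(array([309.6, 332.5]), 0.65)]
right_handle []
driver_mid []
wrist dict_keys(['pixels', 'vertical_fov', 'cx', 'cy', 'extrinsics', 'shot']) 69.99156730495696 317.54473246311306 240.01245703024975 [[0.2561, 0.9666, -0.0002, -0.5751], [-0.9338, 0.2474, -0.2584, 0.0337], [-0.2498, 0.0664, 0.966, -0.3785], [0.0, 0.0, 0.0, 1.0]]
cabinet []
left_handle []
right_handle []
driver_mid []
```

View pics/scene0.png

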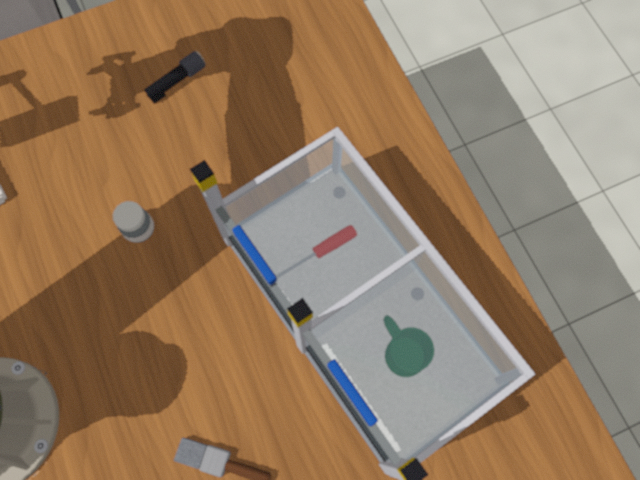

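View pics/top0.png

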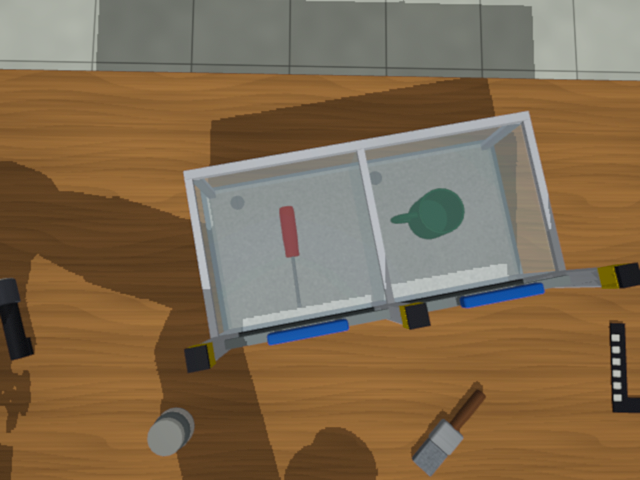

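View pics/wrist0.png

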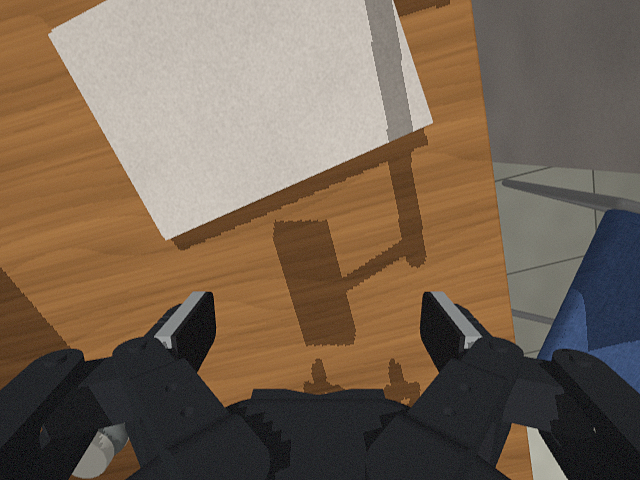

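The screwdriver is in the left bay (top view 290,240) and the mug is in the right bay (437,213). The blue handles are at (308,332) and (503,296) in the top view. Next I fit the cabinet pose and handle heights from the blue masks, the networks' points and the posts.

```bash
cat > fit.py <<'E'
from h import *
from scipy.optimize import least_squares
def blobs(img):
    hsv=cv2.cvtColor(img,cv2.COLOR_BGR2HSV)
    m=cv2.inRange(hsv,(105,150,60),(130,255,255))
    n,l,st,c=cv2.connectedComponentsWithStats(m)
    return [(st[i,4],c[i],st[i,:4]) for i in range(1,n) if st[i,4]>150]
def hull(p,par,s):
    x,y,a,h=par; R=np.array([[np.cos(a),-np.sin(a)],[np.sin(a),np.cos(a)]])
    pts=[]
    for dx in(-.007,.007):
        for dy in(-.05,.05):
            for dz in(-.01,.01):
                q=R@np.array([-.128+dx,s*.12+dy])+[x,y]; pts.append(proj(p,[q[0],q[1],h+dz]))
    return cv2.convexHull(np.float32(pts))
def feat(p,par,s):
    H=hull(p,par,s); m=cv2.moments(H); q=H[:,0]
    return np.r_[m['m10']/m['m00'],m['m01']/m['m00'],q.min(0),q.max(0)]
def W(par,P):
    x,y,a=par; return [x+np.cos(a)*P[0]-np.sin(a)*P[1],y+np.sin(a)*P[0]+np.cos(a)*P[1],P[2]]
E
python3 - <<'E'
from fit import *
s=shot('scene','s1');t=shot('top','t1')
for p,n in((s,'s'),(t,'t')):
    print(n,[(a,np.round(c,1),b) for a,c,b in blobs(p['pixels'])])
posts={'s':[(203,170),(300,312),(412,468)],'t':[(198,358),(416,316),(626,275)]}
B={}
for p,n in((s,'s'),(t,'t')):
    b=sorted(blobs(p['pixels']),key=lambda r:r[1][0])
    b=[r for r in b if r[0]>500][:2]; B[n]=b
def res(v,full=False):
    r=[];lab=[]
    for p,n in((s,'s'),(t,'t')):
        for i,sg in enumerate((1,-1)):
            _,c,bb=B[n][i]; o=np.r_[c,bb[0]-.5,bb[1]-.5,bb[0]+bb[2]-.5,bb[1]+bb[3]-.5]
            r+=list(feat(p,(v[0],v[1],v[2],v[3+i]),sg)-o)
        for k,sg in enumerate((1,0,-1)):
            r+=list((proj(p,W(v[:3],(-.128,.24*sg,.309)))-posts[n][k])*.3)
    return np.array(r)
o=least_squares(res,[.7,0,.15,.24,.24],loss='soft_l1')
print(np.round(o.x,4),o.cost); print(np.round(res(o.x),1).reshape(2,-1))
for i,sg in enumerate((1,-1)): print(np.round(W(o.x[:3],(-.128,.12*sg,o.x[3+i])),4))
E
```

```text
s [(np.int32(569), array([254.1, 254.6]), array([233, 226,  43,  58], dtype=int32)), (np.int32(676), array([351.8, 392.7]), array([328, 361,  49,  65], dtype=int32))]
t [(np.int32(935), array([501.8, 294.8]), array([460, 283,  84,  25], dtype=int32)), (np.int32(902), array([307.2, 331.5]), array([267, 320,  81,  25], dtype=int32))]
[ 0.6597 -0.0665  0.2455  0.2116  0.2223] 92.99029476789626
[[-2.4  7.7 -5.4  6.6  0.5  8.9  2.9 -0.6  0.  -1.8  5.9 -0.5 -3.1  1.9
  -0.3 -0.3  3.1 -0.3]
 [ 2.2  3.7  2.7  0.1  2.5  6.6 -7.8 -5.1 -7.5 -7.7 -7.3 -2.7  0.6  3.9
   0.9 -0.   0.6 -3.5]]
[0.5064 0.0188 0.2116]
[ 0.5647 -0.214   0.2223]
```

```bash
cat > fit2.py <<'E'
from fit import *
import h, fit
D={}
def proj_d(p,X):
    n=p['n']; k=D.get(n,(0,)); f=240/np.tan(np.radians(p['vertical_fov'])/2)
    E=np.array(p['extrinsics']); c=E[:3,:3]@np.array(X)+E[:3,3]; u=np.array([c[0],-c[1]])/-c[2]
    r=np.hypot(*u); 
    if MODE=='rad': u=u*(1+k[0]*r*r)
    elif MODE=='fish': th=np.arctan(r); u=u*th/r*(1+k[0]*th*th)
    return np.array([p['cx'],p['cy']])+f*u
MODE='rad'
fit.proj=proj_d
E
python3 - <<'E'
import fit2
from fit2 import *
s=shot('scene','s1');t=shot('top','t1'); s['n']='s';t['n']='t'
posts={'s':[(203,170),(300,312),(412,468)],'t':[(198,358),(416,316),(626,275)]}
cor={'s':[(338,128),(533,374)],'t':[(185,173),(527,113)]}
B={}
for p,n in((s,'s'),(t,'t')): B[n]=sorted(blobs(p['pixels']),key=lambda r:r[1][0])[:2]
def res(v):
    r=[]
    D['s']=v[5:6];D['t']=v[6:7]
    for p,n in((s,'s'),(t,'t')):
        for i,sg in enumerate((1,-1)):
            _,c,bb=B[n][i]; o=np.r_[c,bb[0]-.5,bb[1]-.5,bb[0]+bb[2]-.5,bb[1]+bb[3]-.5]
            r+=list(feat(p,(v[0],v[1],v[2],v[3+i]),sg)-o)
        for k,sg in enumerate((1,0,-1)):
            r+=list((proj_d(p,W(v[:3],(-.128,.24*sg,.309)))-posts[n][k])*.5)
        for k,sg in enumerate((1,-1)):
            r+=list((proj_d(p,W(v[:3],(.13,.26*sg,.162)))-cor[n][k])*.5)
    return np.array(r)
for m in('rad','fish'):
  fit2.MODE=m
  for a0 in(.15,.3):
    o=least_squares(res,[.7,0,a0,.24,.24,0,0],loss='soft_l1',x_scale=[.1,.1,.1,.1,.1,.1,.1])
    print(m,np.round(o.x,4),o.cost); print(np.round(res(o.x),1).reshape(2,-1))
    for i,sg in enumerate((1,-1)): print(np.round(W(o.x[:3],(-.128,.12*sg,o.x[3+i])),4))
E
```

```text
rad [ 0.6602 -0.0827  0.1911  0.2812  0.2427 -0.4653 -0.5167] 168.66956412668318
[[ -1.1  -3.2  -4.2  -7.4   1.8   1.    0.7   2.5  -0.1   2.7   2.8   1.2
    1.1   4.4   0.7   2.6  -1.5  -2.5   1.7  -0.5  -2.8  -2.5]
 [ 10.4   2.1   6.6   0.7  14.8   3.7 -12.   -3.4  -2.1  -5.  -20.4  -2.4
    7.4  -2.6   3.7  -1.  -30.6  -3.4   2.8  -2.4 -10.9   5.4]]
[0.5118 0.0108 0.2812]
[ 0.5573 -0.2248  0.2427]
rad [ 0.6613 -0.0725  0.1873  0.2438  0.2526 -0.0194 -0.0293] 50.238699580472804
[[-1.  -2.3 -3.3 -5.2  1.2  0.8 -0.4 -0.4 -2.6 -3.7  2.9  2.  -1.   0.
  -0.6 -1.   0.2  2.3  1.2 -4.2  5.1  0. ]
 [ 0.2  0.1 -1.6 -0.9  2.9  1.4  1.4  0.3 -0.3 -0.9  4.   1.2 -0.7 -0.4
   0.8 -0.1  0.1  0.2 -4.1 -5.2  1.8 -4.9]]
[0.5132 0.0216 0.2438]
[ 0.5579 -0.2142  0.2526]
fish [ 0.6601 -0.075   0.1833  0.2452  0.258   0.0561  0.1744] 41.87721197701886
[[-0.8 -1.1 -2.8 -4.1  1.1  1.9 -1.4 -1.3 -3.  -3.3  1.4 -0.3 -0.   1.1
  -0.8 -0.2 -1.9 -0.8  1.5 -2.9  0.3 -1.4]
 [ 2.   0.4  0.3 -0.3  4.5  1.4  0.4  0.7  1.  -0.5  0.9  1.7  1.1 -1.
   1.3  0.1 -6.8  0.3 -2.1 -4.6 -0.8 -1.7]]
[0.5124 0.0196 0.2452]
[ 0.5562 -0.2163  0.258 ]
fish [ 6.624e-01 -6.550e-02  2.865e-01  2.422e-01  2.421e-01  9.000e-04
  5.000e-04] 278.85797614845853
[[ -3.1   5.   -7.7   3.8   1.3   6.4   9.6  -5.8   5.8  -4.9  14.4  -7.8
   -4.9   6.5   1.7   0.1   7.8  -7.7  -7.6  -3.7   1.9 -13.5]
 [  7.2   5.    6.5   0.7   8.8   9.7  -9.4 -14.   -4.5 -18.6 -13.1 -10.
    6.3   6.4   2.2  -2.7 -16.1 -12.4  -6.8   5.1 -13.9  -7.2]]
[0.5057 0.0134 0.2422]
[ 0.5736 -0.2168  0.2421]
```

```bash
python3 - <<'E'
import cv2
a=cv2.imread('pics/t1.png'); cv2.imwrite('pics/tz.png',cv2.resize(a[250:390,180:440],None,fx=3,fy=3))
a=cv2.imread('pics/s1.png'); cv2.imwrite('pics/sz.png',cv2.resize(a[150:350,180:380],None,fx=3,fy=3))
E
```

```text
(no output)
```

View pics/tz.png

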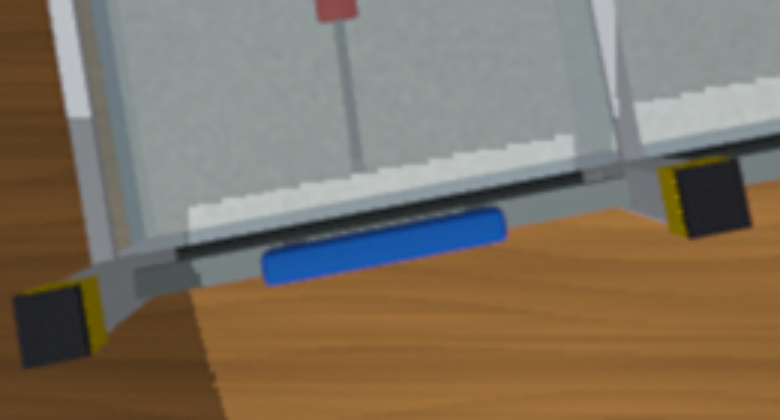

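View pics/sz.png

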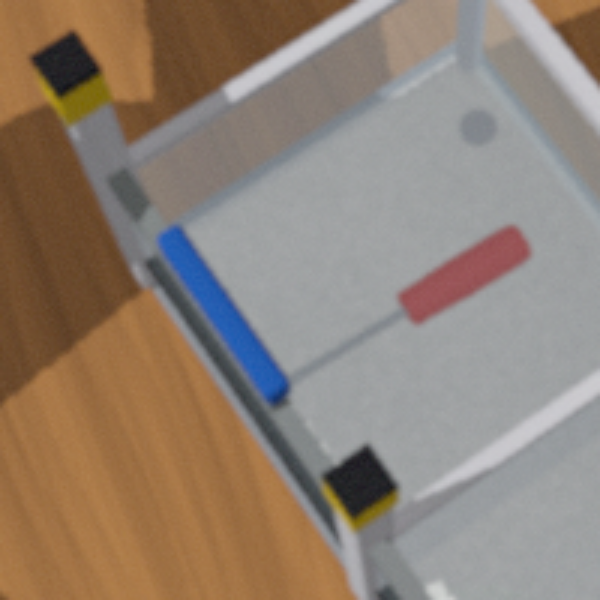

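```bash
python3 - <<'E'
from h import *
s=shot('scene','s1');t=shot('top','t1')
def ray(p,uv):
    E=np.array(p['extrinsics']);f=240/np.tan(np.radians(p['vertical_fov'])/2)
    d=E[:3,:3].T@np.array([(uv[0]-p['cx'])/f,-(uv[1]-p['cy'])/f,-1]); return -E[:3,:3].T@E[:3,3],d
def atz(p,uv,z):
    o,d=ray(p,uv); return o+d*(z-o[2])/d[2]
for n,p in(('s',s),('t',t)): print(n,ray(p,(320,240))[0])
for a,b,nm in [((203,170),(198,358),'pL'),((300,312),(416,316),'pM'),((412,468),(626,275),'pR'),((254.1,254.6),(307.2,331.5),'hL'),((351.8,392.7),(501.8,294.8),'hR'),((338,128),(185,173),'cRL'),((533,374),(527,113),'cRR')]:
    o1,d1=ray(s,a);o2,d2=ray(t,b)
    k=np.linalg.lstsq(np.c_[d1,-d2],o2-o1,rcond=None)[0]
    p1=o1+k[0]*d1;p2=o2+k[1]*d2
    z={'p':.309,'h':.24,'c':.162}[nm[0]]
    print(nm,np.round((p1+p2)/2,4),'gap',np.round(p1-p2,4),'atz',np.round(atz(s,a,z)[:2],4),np.round(atz(t,b,z)[:2],4))
E
```

```text
s [ 0.48961584 -0.25656449  1.07709445]
t [0.56038937 0.02715286 0.83084507]
pL [0.4924 0.1357 0.315 ] gap [ 0.002  -0.0009 -0.0005] atz [0.4935 0.1383] [0.4906 0.1375]
pM [ 0.5358 -0.097   0.2982] gap [ 0.0018 -0.0004  0.    ] atz [ 0.536  -0.0994] [ 0.5354 -0.0943]
pR [ 0.5815 -0.3263  0.3109] gap [ 0.0008 -0.0001  0.0001] atz [ 0.5821 -0.3265] [ 0.5811 -0.3275]
hL [0.513  0.0218 0.2312] gap [ 0.0014 -0.0005 -0.0001] atz [0.5135 0.0187] [0.513  0.0221]
hR [ 0.5588 -0.2149  0.2454] gap [ 0.0007 -0.0001  0.0001] atz [ 0.5596 -0.2147] [ 0.5585 -0.217 ]
cRL [0.7285 0.1954 0.1588] gap [ 0.0042 -0.0003  0.001 ] atz [0.7299 0.194 ] [0.7255 0.1947]
cRR [ 0.8231 -0.2966  0.1591] gap [0.0019 0.0001 0.0007] atz [ 0.8231 -0.2964] [ 0.8209 -0.2951]
```

```bash
cat >> h.py <<'E'
from scipy.spatial.transform import Rotation as Ro
def R_tool():
    q=env.get_state()['orientation']; return Ro.from_quat([q[1],q[2],q[3],q[0]]).as_matrix()
def turn(yaw):
    R=R_tool(); a=np.arctan2(R[1,1],R[0,1]); d=yaw-a; d=(d+np.pi/2)%np.pi-np.pi/2
    return a,-d   # tool x is down: world yaw +d = turn -d about tool x
def delta(goal): return R_tool().T@(np.array(goal)-env.get_state()['tcp_pos'])*100
E
python3 - <<'E'
from h import *
print(np.round(R_tool(),3),turn(.191),env.get_state()['joint_pos'])
E
```

```text
[[ 0.     0.256  0.967]
 [ 0.     0.967 -0.256]
 [-1.     0.     0.   ]] (np.float64(1.3120231101192354), np.float64(1.1210231101192354)) [ 1.17240640e+00  3.13200897e-01  4.61532370e-02  1.30358430e+00
 -7.28532260e-06  1.43117962e+00]
```

servo_tool([
  [-5.5, 0, 0, 0.187, -1],
  [-5.5, 0, 0, 0.187, -1],
  [0, 0, 0, 0.187, -1],
  [0, 0, 0, 0.187, -1],
  [0, 0, 0, 0.187, -1],
  [0, 0, 0, 0.186, -1],
  [0, 2.3, 5.3, 0, -1],
  [0, 2.3, 5.3, 0, -1],
  [0, 2.3, 5.3, 0, -1],
  [0, 2.3, 5.3, 0, -1],
])

```text
clock: 2.3
tcp_pos: [0.2784, 0.3637, 0.3414]
orientation: [0.546, 0.45, 0.545, -0.45]
wrist_force: [0.1, 0.1, -0.4]
finger_gap: 0.0853
```

```bash
python3 - <<'E'
from h import *
print(env.get_state()['tcp_pos'],turn(.191),delta([.513,.022,.345]),env.get_state()['joint_pos'])
E
```

```text
[0.2784399  0.36371892 0.34141282] (np.float64(0.19159280899097703), np.float64(0.0005928089909770229)) [-0.3585297  16.51996173 38.01307106] [ 7.41952576e-01  7.46285514e-02  1.68398524e-02  1.51223436e+00
 -1.13887283e-04  2.12115594e+00]
```

servo_tool([
  [0, 2.1, 4.8, 0, -1],
  [0, 2.1, 4.8, 0, -1],
  [0, 2.1, 4.8, 0, -1],
  [0, 2.1, 4.8, 0, -1],
  [0, 2.1, 4.8, 0, -1],
  [0, 2.0, 4.7, 0, -1],
  [0, 2.0, 4.7, 0, -1],
  [0, 2.0, 4.7, 0, -1],
  [0, 0, 0, 0, -1],
  [0, 0, 0, 0, -1],
])

```text
clock: 3.55
tcp_pos: [0.5117, 0.0225, 0.3411]
orientation: [0.545, 0.45, 0.546, -0.45]
wrist_force: [-0.5, -0.2, 0.1]
finger_gap: 0.0851
```

```bash
python3 - <<'E'
from h import *
print(env.get_state()['tcp_pos'],delta([.513,.022,.345]))
p=shot('wrist','w2')
print(proj(p,[.513,.022,.235]),p['extrinsics'])
print([(r['location'],r['conf']) for r in models.pinpoint('left_handle',p)])
from fit import blobs
print(blobs(p['pixels']))
E
```

```text
[0.51173441 0.02248949 0.3411376 ] [-0.38636465  0.11474514  0.07176841]
[318.92058011 239.29490125] [[ 0.98198169  0.1889679  -0.00175972 -0.50646597]
 [-0.18298746  0.94849591 -0.25859448  0.13431483]
 [-0.04719697  0.25425705  0.96598437 -0.46611984]
 [ 0.          0.          0.          1.        ]]
[([316.3, 241.5], 0.85)]
[(np.int32(2370), array([317.87130802, 235.89029536]), array([309, 172,  19, 132], dtype=int32))]
```

View pics/w2.png

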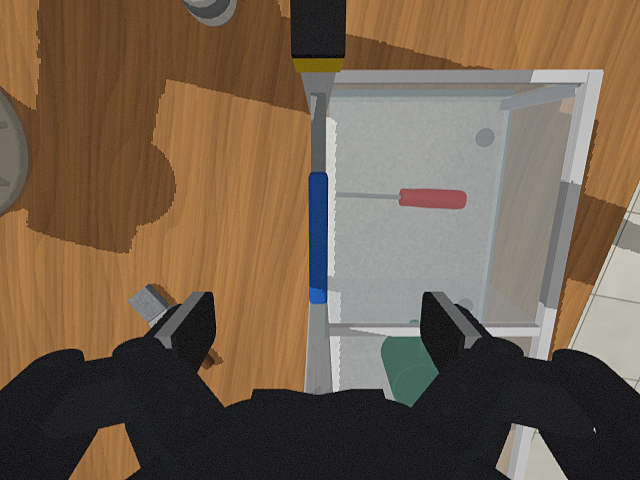

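```bash
python3 - <<'E'
from h import *
def atz(p,uv,z):
    E=np.array(p['extrinsics']);f=240/np.tan(np.radians(p['vertical_fov'])/2)
    d=E[:3,:3].T@np.array([(uv[0]-p['cx'])/f,-(uv[1]-p['cy'])/f,-1]);o=-E[:3,:3].T@E[:3,3]; return (o+d*(z-o[2])/d[2])[:2]
a=.191;R=np.array([[np.cos(a),np.sin(a)],[-np.sin(a),np.cos(a)]])
m=np.array([.5359,-.0966]); c=m+R.T@[.128,0]; print('cab',c)
p=optics.read_camera('wrist')
for n,uv in(('tip',(336,193)),('butt',(466,199))): print(n,R@(atz(p,uv,.01)-c))
t=optics.read_camera('top')
for n,uv in(('tip',(298.5,306)),('butt',(287,207))): print(n,R@(atz(t,uv,.01)-c))
# blue ends seen from wrist at z=.24..: across and along
for z in(.225,.235,.245):
    e=[atz(p,(318,172),z),atz(p,(318,304),z)]; print(z,np.linalg.norm(e[0]-e[1]),(e[0]+e[1])/2)
tri=models.pinpoint('driver_mid',p); print(tri)
E
python3 - <<'E'
import cv2
a=cv2.imread('pics/w2.png'); cv2.imwrite('pics/w2z.png',cv2.resize(a[150:320,290:480],None,fx=4,fy=3.5))
E
```

```text
cab [ 0.66157231 -0.07230038]
tip [-0.10374143  0.12794298]
butt [0.07680215 0.11981894]
tip [-0.10196363  0.12919555]
butt [0.06783097 0.1182123 ]
0.225 0.10705185452430671 [0.51299914 0.01829314]
0.235 0.10292658175001371 [0.51247547 0.02096669]
0.245 0.09880130897572073 [0.51195179 0.02364024]
[]
```

View pics/w2z.png

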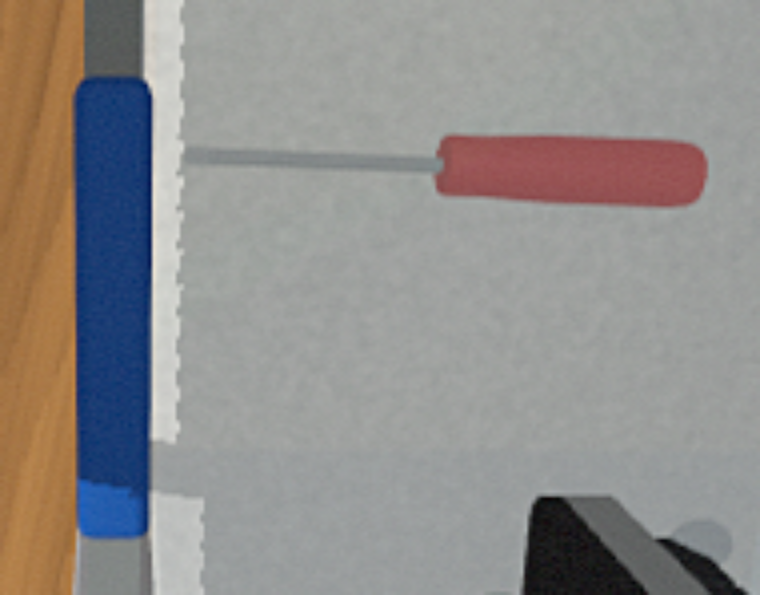

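The handle sits straight under the open jaws. The screwdriver tip is about 25 mm inside the sash plane, so it won't block the sash. Next: descend and grip.

servo_tool([
  [3, 0, 0, 0, -1],
  [3, 0, 0, 0, -1],
  [3, 0, 0, 0, -1],
  [2, 0, 0, 0, -1],
  [1.5, 0, 0, 0, -1],
  [0, 0, 0, 0, -1],
  [0, 0, 0, 0, 1],
  [0, 0, 0, 0, 1],
  [0, 0, 0, 0, 1],
  [0, 0, 0, 0, 1],
], grip_force=40)

```text
clock: 5.05
tcp_pos: [0.512, 0.0224, 0.2166]
orientation: [0.545, 0.45, 0.545, -0.45]
wrist_force: [-2.5, -1.5, 1.9]
finger_gap: 0.0132
```

```bash
python3 - <<'E'
from h import *
s=env.get_state();print(s['tcp_pos'],s['wrist_force'],s['finger_gap'])
shot('scene','s3');shot('wrist','w3')
E
```

```text
[0.51200401 0.0223675  0.21656239] [-2.49273523 -1.51654781  1.9101349 ] 0.013207234668842742
```

View pics/w3.png

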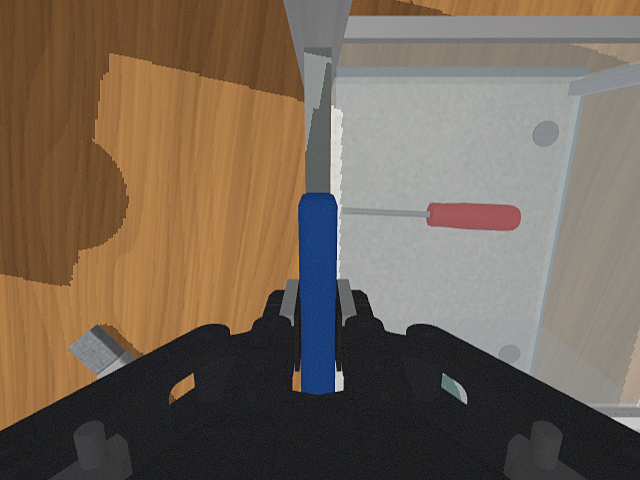

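The blue bar is between the pads (318,290, gap 13 mm). Now down, slowly.

servo_tool([
  [0.4, 0, 0, 0, 1],
  [0.4, 0, 0, 0, 1],
  [0.4, 0, 0, 0, 1],
  [0.4, 0, 0, 0, 1],
  [0.4, 0, 0, 0, 1],
  [0.3, 0, 0, 0, 1],
  [0.3, 0, 0, 0, 1],
  [0.2, 0, 0, 0, 1],
  [0.2, 0, 0, 0, 1],
  [0, 0, 0, 0, 1],
])

```text
clock: 6.4
tcp_pos: [0.512, 0.0224, 0.1863]
orientation: [0.545, 0.45, 0.545, -0.45]
wrist_force: [-1.3, -1.8, 3.6]
finger_gap: 0.0132
```

servo_tool([
  [0.1, 0, 0, 0, 1],
  [0.1, 0, 0, 0, 1],
  [0.1, 0, 0, 0, 1],
  [0.1, 0, 0, 0, 1],
  [0.1, 0, 0, 0, 1],
  [0, 0, 0, 0, 1],
  [0, 0, 0, 0, 1],
  [0, 0, 0, 0, 1],
  [0, 0, 0, 0, 1],
  [0, 0, 0, 0, 1],
])

```text
clock: 7.65
tcp_pos: [0.512, 0.0224, 0.1811]
orientation: [0.545, 0.45, 0.545, -0.45]
wrist_force: [-1.2, -2.3, 1.8]
finger_gap: 0.0134
```

servo_tool([
  [0.1, 0, 0, 0, 1],
  [0.1, 0, 0, 0, 1],
  [0.1, 0, 0, 0, 1],
  [0.1, 0, 0, 0, 1],
  [0.1, 0, 0, 0, 1],
  [0, 0, 0, 0, 1],
  [0, 0, 0, 0, 1],
  [0, 0, 0, 0, 1],
  [0, 0, 0, 0, 1],
  [0, 0, 0, 0, 1],
])

```text
clock: 8.9
tcp_pos: [0.5122, 0.0224, 0.1795]
orientation: [0.546, 0.45, 0.544, -0.45]
wrist_force: [-9.2, -2.0, 24.2]
finger_gap: 0.0131
```

The stop is reached (24 N). The TCP travel matches my estimate of 232 to 195 mm. Ease off, open, rise.

servo_tool([
  [-0.15, 0, 0, 0, 1],
  [0, 0, 0, 0, 1],
  [0, 0, 0, 0, -1],
  [0, 0, 0, 0, -1],
  [0, 0, 0, 0, -1],
  [0, 0, 0, 0, -1],
  [-3, 0, 0, 0, -1],
  [-5, 0, 0, 0, -1],
  [-5, 0, 0, 0, -1],
  [-4, 0, 0, 0, -1],
])

```text
clock: 10.15
tcp_pos: [0.5123, 0.0225, 0.3498]
orientation: [0.546, 0.45, 0.545, -0.45]
wrist_force: [0.6, -0.3, -0.8]
finger_gap: 0.0857
```

```bash
cat > tri.py <<'E'
from fit import *
def ray(p,uv):
    E=np.array(p['extrinsics']);f=240/np.tan(np.radians(p['vertical_fov'])/2)
    return -E[:3,:3].T@E[:3,3],E[:3,:3].T@np.array([(uv[0]-p['cx'])/f,-(uv[1]-p['cy'])/f,-1])
def tri(s,a,t,b):
    o1,d1=ray(s,a);o2,d2=ray(t,b);k=np.linalg.lstsq(np.c_[d1,-d2],o2-o1,rcond=None)[0]
    p1=o1+k[0]*d1;p2=o2+k[1]*d2;return np.round((p1+p2)/2,4),np.round(p1-p2,4)
E
python3 - <<'E'
from tri import *
st=env.get_state();print(st['tcp_pos'],st['wrist_force'],st['finger_gap'])
s=shot('scene','s4');t=shot('top','t4');w=shot('wrist','w4')
for p in(s,t,w): print([(r[0],np.round(r[1],1),r[2]) for r in blobs(p['pixels'])])
E
```

```text
[0.51228588 0.02249626 0.3498292 ] [ 0.55388843 -0.27592904 -0.80785287] 0.0856743242163032
[(np.int32(473), array([257.1, 262.7]), array([237, 235,  40,  55], dtype=int32)), (np.int32(673), array([351.7, 392.7]), array([328, 361,  48,  65], dtype=int32))]
[(np.int32(934), array([501.8, 294.8]), array([460, 283,  84,  25], dtype=int32))]
[(np.int32(1663), array([314. , 222.6]), array([306, 168,  16, 111], dtype=int32))]
```

View pics/s4.png

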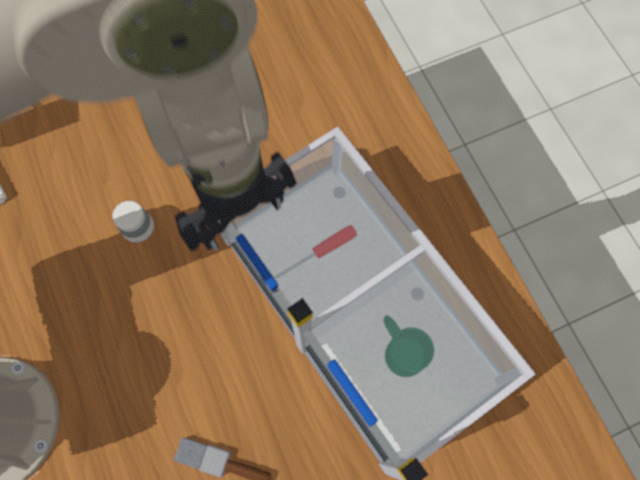

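View pics/w4.png

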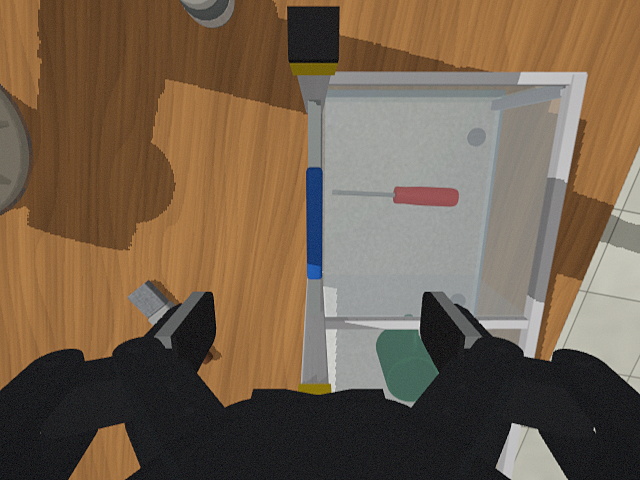

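servo_tool([
  [0, 0, 4, 0, -1],
  [0, 0, 4, 0, -1],
  [0, 0, 4, 0, -1],
  [0, 0, 4, 0, -1],
  [0, 0, 4, 0, -1],
  [0, 0, 4.2, 0, -1],
  [0, 0, 0, 0, -1],
  [0, 0, 0, 0, -1],
  [0, 0, 0, 0, -1],
  [0, 0, 0, 0, -1],
])

```text
clock: 11.55
tcp_pos: [0.558, -0.2141, 0.3481]
orientation: [0.546, 0.45, 0.546, -0.45]
wrist_force: [-0.5, 1.0, -0.1]
finger_gap: 0.0852
```

```bash
python3 - <<'E'
from tri import *
def atz(p,uv,z):
    o,d=ray(p,uv); return o+d*(z-o[2])/d[2]
st=env.get_state();print(st['tcp_pos'],st['wrist_force'],R_tool().round(3).tolist())
w=shot('wrist','w5');t=shot('top','t5')
B=blobs(w['pixels']);print(B,blobs(t['pixels']))
x,y,ww,h=B[0][2]
for z in(.235,.245,.255,.265):
    e=[atz(w,(B[0][1][0],y-.5),z),atz(w,(B[0][1][0],y+h-.5),z)]; print(z,np.linalg.norm(e[0]-e[1]),(e[0]+e[1])/2)
E
```

```text
[ 0.55798208 -0.2140704   0.34807731] [-0.53319404  1.00716698 -0.08340008] [[0.0, 0.982, 0.191], [-0.0, 0.191, -0.982], [-1.0, 0.0, 0.0]]
[(np.int32(2485), array([317.07283702, 237.44185111]), array([308, 172,  19, 134], dtype=int32))] [(np.int32(936), array([501.81089744, 294.80982906]), array([460, 283,  84,  25], dtype=int32)), (np.int32(792), array([307.07070707, 329.02777778]), array([270, 318,  76,  24], dtype=int32))]
0.235 0.1073252238578167 [ 0.55875856 -0.21883676  0.235     ]
0.245 0.10313301727831241 [ 0.55825487 -0.21613603  0.245     ]
0.255 0.09894081069880808 [ 0.55775118 -0.2134353   0.255     ]
0.265 0.09474860411930369 [ 0.55724749 -0.21073457  0.265     ]
```

View pics/w5.png

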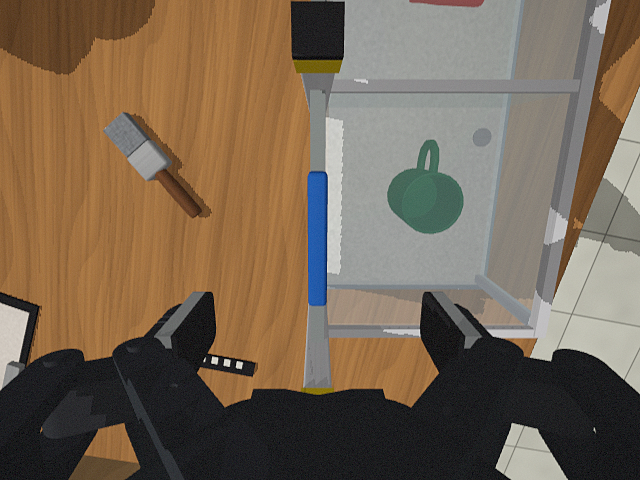

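View pics/t5.png

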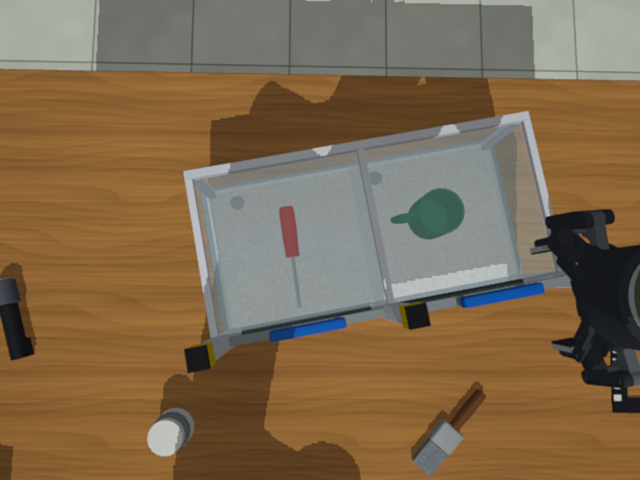

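The mug bay's handle lies centred under the jaws at (317,238), with its centre estimated at 242.5 mm. Next: grip it 15.5 mm above the TCP, as on the left.

servo_tool([
  [3, 0, 0, 0, -1],
  [3, 0, 0, 0, -1],
  [3, 0, 0, 0, -1],
  [2, 0, 0, 0, -1],
  [1.1, 0, 0, 0, -1],
  [0, 0, 0, 0, -1],
  [0, 0, 0, 0, 1],
  [0, 0, 0, 0, 1],
  [0, 0, 0, 0, 1],
  [0, 0, 0, 0, 1],
])

```text
clock: 12.9
tcp_pos: [0.558, -0.2153, 0.227]
orientation: [0.545, 0.45, 0.545, -0.45]
wrist_force: [-1.6, -0.5, 1.0]
finger_gap: 0.013
```

```bash
python3 - <<'E'
from tri import *
s=env.get_state();print(s['tcp_pos'],s['wrist_force'],s['finger_gap'])
w=shot('wrist','w6'); print(blobs(w['pixels']))
w3=cv2.imread('pics/w3.png');print(blobs(w3))
E
```

```text
[ 0.55798513 -0.21525335  0.22702891] [-1.60774974 -0.54492276  1.00380947] 0.013034730494369947
[(np.int32(7549), array([317.28136177, 288.57636773]), array([298, 188,  40, 207], dtype=int32))]
[(np.int32(7139), array([317.47625718, 291.01386749]), array([299, 193,  38, 202], dtype=int32))]
```

View pics/w6.png

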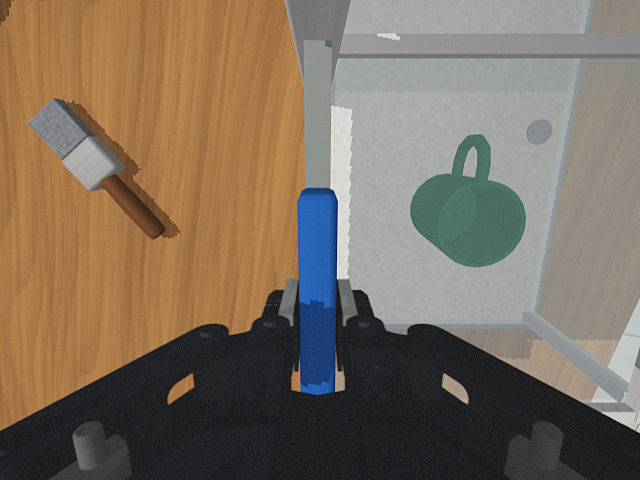

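```bash
python3 - <<'E'
import cv2,numpy as np
for n in('w3','w6'):
    a=cv2.imread(f'pics/{n}.png').astype(int); r=[]
    for y in range(225,272,3):
        b=(a[y,:,0]-a[y,:,2])
        lv=np.median(b[310:325]); bg=0
        m=np.clip(b[285:350]/lv,0,1); r.append((b[285:350]>lv/2).sum())
    print(n,r)
E
```

```text
w3 [np.int64(38), np.int64(38), np.int64(38), np.int64(38), np.int64(38), np.int64(38), np.int64(38), np.int64(38), np.int64(38), np.int64(38), np.int64(38), np.int64(38), np.int64(38), np.int64(38), np.int64(38), np.int64(38)]
w6 [np.int64(39), np.int64(39), np.int64(39), np.int64(39), np.int64(39), np.int64(39), np.int64(39), np.int64(39), np.int64(38), np.int64(38), np.int64(38), np.int64(38), np.int64(38), np.int64(38), np.int64(38), np.int64(37)]
```

servo_tool([
  [-0.4, 0, 0, 0, 1],
  [-0.5, 0, 0, 0, 1],
  [-0.5, 0, 0, 0, 1],
  [-0.5, 0, 0, 0, 1],
  [-0.5, 0, 0, 0, 1],
  [-0.5, 0, 0, 0, 1],
  [-0.5, 0, 0, 0, 1],
  [-0.4, 0, 0, 0, 1],
  [-0.3, 0, 0, 0, 1],
  [-0.15, 0, 0, 0, 1],
])

```text
clock: 14.2
tcp_pos: [0.558, -0.2152, 0.2695]
orientation: [0.545, 0.45, 0.545, -0.45]
wrist_force: [-1.5, -2.6, -5.1]
finger_gap: 0.0131
```

servo_tool([
  [0, 0, 0, 0, 1],
  [0, 0, 0, 0, 1],
  [0, 0, 0, 0, 1],
  [0, 0, 0, 0, 1],
  [0, 0, 0, 0, 1],
  [0, 0, 0, 0, 1],
  [0, 0, 0, 0, 1],
  [0, 0, 0, 0, 1],
  [0, 0, 0, 0, 1],
  [0, 0, 0, 0, 1],
])

```text
clock: 15.45
tcp_pos: [0.558, -0.2152, 0.2696]
orientation: [0.546, 0.45, 0.545, -0.45]
wrist_force: [-1.9, -3.4, 3.5]
finger_gap: 0.0132
```

```bash
python3 - <<'E'
from tri import *
s=env.get_state();print(s['tcp_pos'],s['wrist_force'],s['finger_gap'])
w=shot('wrist','w7'); print(blobs(w['pixels']))
E
```

```text
[ 0.55801482 -0.2152134   0.26955417] [-1.890922   -3.36657088  3.53562486] 0.013202646906516628
[(np.int32(7465), array([317.44822505, 288.44996651]), array([298, 189,  40, 206], dtype=int32))]
```

View pics/w7.png

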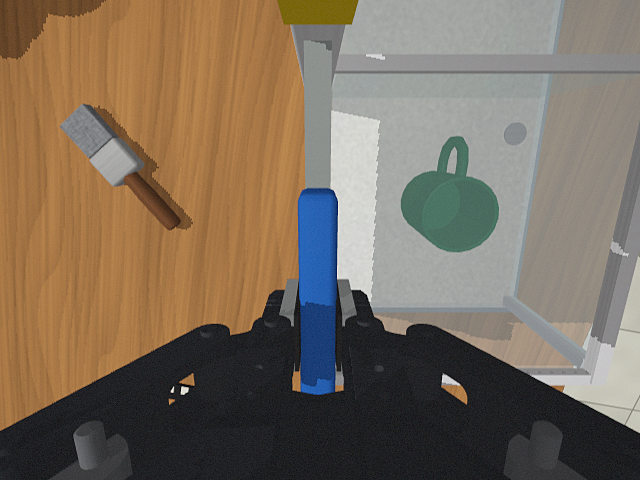

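servo_tool([
  [0, 0, 0, 0, -1],
  [0, 0, 0, 0, -1],
  [0, 0, 0, 0, -1],
  [0, 0, 0, 0, -1],
  [-2, 0, 0, 0, -1],
  [-4, 0, 0, 0, -1],
  [-4, 0, 0, 0, -1],
  [-2.3, 0, 0, 0, -1],
  [0, 0, 0, 0, -1],
  [0, 0, 0, 0, -1],
])

```text
clock: 16.75
tcp_pos: [0.558, -0.2151, 0.391]
orientation: [0.545, 0.45, 0.546, -0.45]
wrist_force: [-0.2, -0.6, -0.4]
finger_gap: 0.0857
```

```bash
python3 - <<'E'
from tri import *
def atz(p,uv,z):
    o,d=ray(p,uv); return o+d*(z-o[2])/d[2]
st=env.get_state();print(st['tcp_pos'],st['wrist_force'])
w=shot('wrist','w8')
B=blobs(w['pixels']);print(B)
x,y,ww,h=B[0][2]
for z in(.285,.290,.295,.300):
    e=[atz(w,(B[0][1][0],y-.5),z),atz(w,(B[0][1][0],y+h-.5),z)]; print(z,np.linalg.norm(e[0]-e[1]),(e[0]+e[1])/2)
E
```

```text
[ 0.55798122 -0.21510443  0.39098251] [-0.15720791 -0.60025884 -0.43890391]
[(np.int32(2489), array([317.47167537, 235.0586581 ]), array([308, 170,  20, 134], dtype=int32))]
0.285 0.10399796972000314 [ 0.5582086  -0.21625148  0.285     ]
0.29 0.10190968279122169 [ 0.55796656 -0.2149376   0.29      ]
0.295 0.09982139586244029 [ 0.55772453 -0.21362373  0.295     ]
0.3 0.09773310893365893 [ 0.5574825  -0.21230986  0.3       ]
```

View pics/w8.png

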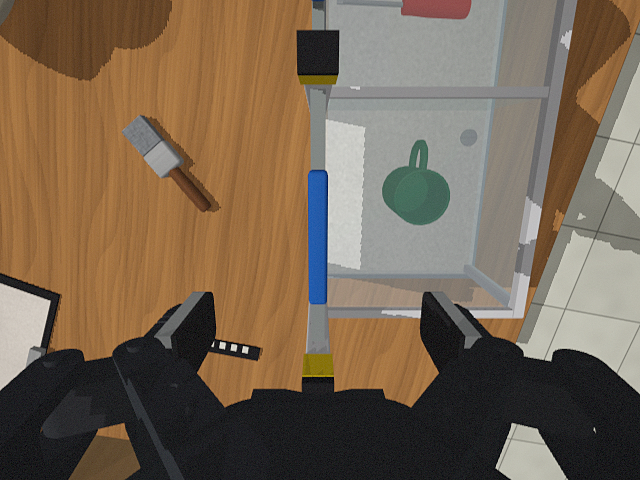

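servo_tool([
  [0, -4, 0, 0, -1],
  [0, -4, 0, 0, -1],
  [0, -4, 0, 0, -1],
  [0, -4, 0, 0, -1],
  [0, -2, 4, 0, -1],
  [0, 0, 4, 0, -1],
  [0, 0, 0, 0, -1],
  [0, 0, 0, 0, -1],
  [0, 0, 0, 0, -1],
  [0, 0, 0, 0, -1],
])

```text
clock: 18.05
tcp_pos: [0.3966, -0.327, 0.3925]
orientation: [0.546, 0.45, 0.546, -0.45]
wrist_force: [1.0, 0.2, 0.5]
finger_gap: 0.0852
```

```bash
python3 - <<'E'
from tri import *
st=env.get_state();print(st['tcp_pos'],st['wrist_force'])
s=shot('scene','s9');t=shot('top','t9')
for p in(s,t): print([(r[0],np.round(r[1],1),r[2]) for r in blobs(p['pixels'])])
E
```

```text
[ 0.39657542 -0.32697389  0.39250449] [0.9850312  0.2287566  0.51106491]
[(np.int32(495), array([256.3, 261.8]), array([236, 235,  41,  55], dtype=int32)), (np.int32(754), array([353.7, 390.2]), array([329, 356,  51,  69], dtype=int32))]
[(np.int32(1096), array([517.1, 295.1]), array([472, 282,  91,  27], dtype=int32)), (np.int32(792), array([306.7, 329. ]), array([270, 318,  76,  24], dtype=int32))]
```

View pics/s9.png

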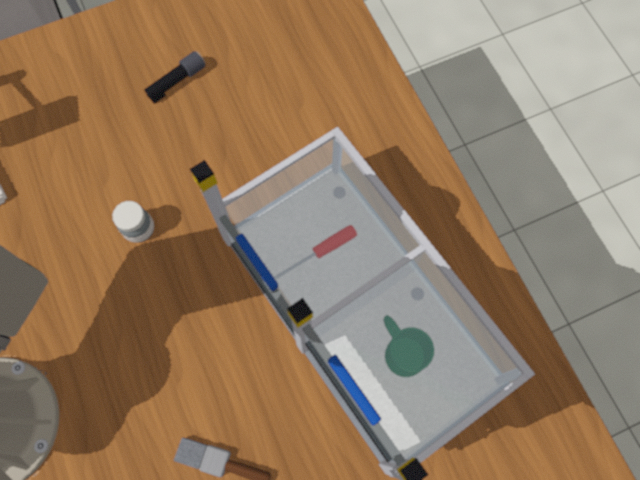

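View pics/t9.png

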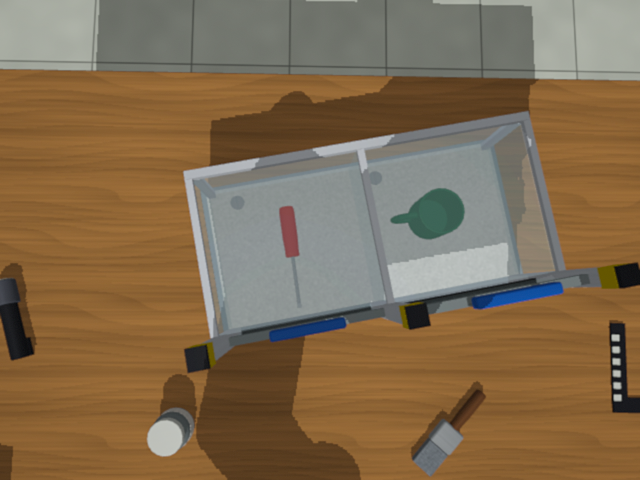

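```bash
python3 - <<'E'
from tri import *
s=optics.read_camera('scene');t=optics.read_camera('top')
for a,b,n in [((351.8,392.7),(501.8,294.8),'R before'),((353.7,390.2),(517.1,295.1),'R now'),((254.1,254.6),(307.2,331.5),'L before'),((256.3,261.8),(306.7,329.0),'L now')]: print(n,tri(s,a,t,b))
# bar length ratio in top: pred hull for heights
for h in(.2425,.280,.285,.290):
    f=feat(t,(.66157,-.0723,.191,h),-1);print(h,f.round(1),f[4]-f[2]+1)
for h in(.190,.195,.20,.232):
    f=feat(t,(.66157,-.0723,.191,h),1);print(h,f.round(1),f[4]-f[2]+1)
print(env.get_state()['wrist_force'])
E
```

```text
R before (array([ 0.5588, -0.2149,  0.2454]), array([ 0.0007, -0.0001,  0.0001]))
R now (array([ 0.5588, -0.2152,  0.2872]), array([ 0.0008, -0.0001,  0.0001]))
L before (array([0.513 , 0.0218, 0.2312]), array([ 0.0014, -0.0005, -0.0001]))
L now (array([0.513 , 0.0223, 0.1934]), array([ 0.001 , -0.0003, -0.0001]))
0.2425 [501.  294.7 457.2 281.3 545.  308.2] 88.83017
0.28 [514.3 294.8 467.4 280.6 561.5 309.3] 95.133575
0.285 [516.2 294.9 468.9 280.5 563.9 309.4] 96.042786
0.29 [518.2 294.9 470.3 280.4 566.3 309.6] 96.969666
0.19 [307.4 328.5 268.5 315.5 346.7 341.7] 79.21857
0.195 [307.4 328.8 268.2 315.7 347.  342.1] 79.84799
0.2 [307.5 329.1 267.9 315.9 347.4 342.5] 80.48764
0.232 [307.7 331.1 265.9 317.1 349.8 345.3] 84.84067
[-0.20296912 -0.56179576  0.85453562]
```

```bash
python3 -c "
from workcell import order
print(order.hand_in())"
```

```text
the job is handed in; nothing more can be done
None
```

I lowered the screwdriver bay's sash (left) to its bottom stop first. Then I raised the mug bay's sash (right) to the yellow bands and moved the arm clear. I handed in after about 18 s of robot time; no verdict was reported.

**Left sash:** it met firm resistance at about 24 N. The sash travelled about 37 mm, the same as from my estimated starting height of 232 mm down to shut. The cameras afterwards put the handle at 193 mm (195 is shut).

**Right sash:** the target height is 285 mm. The close-up wrist picture after release gives 284.6 mm and the two overhead cameras give 287 mm. The two readings disagree by 2–3 mm, so I take it as level with the bands to within about 2 mm.

**Other checks:**
- In the last pictures both sashes were where I had left them, and the mug and screwdriver had not moved.
- At hand-in the gripper was open and touching nothing.
- The screwdriver lies along the cabinet's depth, not along its width as the task text said. Its tip is about 25 mm inside the sash, so it did not get in the way.
- The `driver_mid` network never found the screwdriver. I identified its bay from the pictures by eye.
- My first full cabinet-pose fits left large pixel errors, so I used two-camera triangulation instead, which agreed with itself.

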